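Knock a snap die out of the setting block and put it away

TASK

The snap run is finished: swing the keeper well clear of the brass die in the setting block, press the knock-out lever all the way down so that the die is pushed up out of its bore, then grip the raised die, lower it upright into the free pocket of the wooden die stand and only then let go. Finally lift the lever all the way back up, so that the ejector pin is down and the bore is clear for the next die, and leave the keeper open. Leave the other dies and the beige thread spool where they are.

Things in the scene. Friction and masses are not known exactly. Their poses are not given: they have to be found in the camera images.
- setting_block: Fixed grey and steel setting block; origin under its foot at bench height, its lever points along its own -x, z up. Foot 150 x 124 mm, 12 mm thick, reaching from x = -70 to +80 mm; the steel top plate is 120 x 110 mm (x = -55 to +65 mm), its upper face 84 mm above the bench. The die bore is vertical, 36.5 mm across and 26 mm deep, at x = +20 mm, y = 0 of this frame; a 15 mm ejector hole goes on through its floor.
- bore_mouth (a point): Centre of the bore's mouth, in the plane of the block's upper face, 84 mm above the bench.
- keeper (a joint): Keeper, a flat steel finger 5 mm thick, lying 1.5 mm above the block's upper face and turning about an upright screw at x = +20, y = +40 mm of the block. 0 = its tip lies over the die (it starts within 0.2 rad of that) and stops the die from rising; it grows counter-clockwise seen from above, its knob moving first to the block's +x and then to +y, to a stop at 2.2 rad. From about 1.4 rad it is well clear. Stays where it is left; about 2 N at the knob moves it.
- keeper_knob (a point): Middle of the keeper's upright black knob: 14 mm across, 24 mm tall (12 mm above and below this point), 30 mm from the keeper's turning axis. Seen at joint 0 it stands 10 mm to the block's +y side of the bore's axis; the point lies 18.5 mm above the block's upper face.
- lever (a joint): Knock-out lever, turning about a level axis along the block's y at x = -25 mm, 34 mm above the bench. 0 = handle up, ejector pin down, 3 mm under the bore's floor; 0.45 = pressed right down, ejector pin up and the die raised 17 mm above the block's upper face. Stiff: stays where it is left; about 5 to 8 N at the ball moves it.
- lever_ball (a point): Centre of the black ball, 28 mm across, on the lever's end. With the lever up: 153 mm to the block's -x of its origin and 108 mm above the bench; pressed down: 172 mm to -x and 45 mm above the bench. It moves on a circle of 148 mm radius about the lever's axis.
- die_mid (a point): Centre (half-way up) of the brass snap die that sits in the bore: an upright cylinder 34 mm across and 26 mm tall, 0.18 kg, with a dark band near its foot. It starts flush with the block's upper face, and can only be gripped once raised.
- die_stand: Fixed dark wooden die stand, 70 mm (its x) by 186 mm (its y), 20 mm high; origin under its centre at bench height. Three round pockets, 42 mm across and 6 mm deep, in a row along its y at -58, 0 and +58 mm; the one at +58 mm is free.
- free_pocket (a point): Centre of the floor of the free pocket, 14 mm above the bench; a die seated in it has its middle 13 mm above this point.
- spare_die_1_mid (a point): Centre of the bright steel die in the stand's middle pocket, same size as the brass one. Bystander.
- spare_die_2_mid (a point): Centre of the dark steel die in the stand's third pocket, same size as the brass one. Bystander.
- thread_beige: Spool of beige thread, 52 mm across, 86 mm tall, standing just beyond the work; origin under its base. Bystander.

How it is judged:
By the outcome, as a careful person would: the job done as asked, in the order asked, and still so for the second after the job is handed in, with the robot touching nothing.
It also fails if it takes over 72 s, if anything falls off the work surface, if the arm or the gripper's body presses on something with over 40 N, if the wrist force passes 120 N, or if a joint passes its speed limit or range.

ROBOT

A 6-joint arm with a two-finger parallel gripper is mounted at the origin on a cart in front of the work surface, level with it; the furniture and walls round the work are solid. World frame = base frame: x ahead of the robot, y to its left, z up, the work surface at z = 0. Lengths are in m, angles in rad, forces in N, time in s.
With the tool pointing down it reaches from about 0.3 to 0.825 m from the base axis. Payload 5.4 kg.
Tool frame: the origin (TCP) lies at the very end of the fingers, on their centre line; the grasp point (between the pads) lies 19 mm behind it; z points along the fingers, x is the direction in which the jaws open and shut, and the axes are right-handed (so a half turn about z gives the same grasp; the last joint's range is limited). The gripper opens to 92 mm and grips with 3 to 60 N. Pads are 20 mm wide; open, the fingers measure 128 mm over their backs; the gripper's body (75 mm by 189 mm) begins 69 mm behind the grasp point.
Start: joints at [0.916, 0.158, 1.597, -0, 1.386, -0.21], TCP at [0.247, 0.519, 0.215] pointing down, gripper open.
Joint ranges: [-2.91, 2.91], [-0.94, 2.29], [0.18, 2.7], [-1.29, 4.43], [0.17, 2.64], [-3, 3]. Speed limits (rad/s): [2.57, 2.57, 3.14, 3.14, 3.14, 3.14].

INTERFACE

Orientations are given as a rotation vector (axis times angle).
In Python, from workcell import bot gives the robot as it stands. Calls block until the motion is done:
- bot.goto(position, orientation): joint-space move of the TCP to a pose.
- bot.line_to(position, rot=None, max_speed=0.15): straight line of the TCP; rot=None keeps the orientation; max_speed is the mean speed in m/s.
- bot.set_joints(angles): joint-space move.
- bot.set_gripper(opening, newtons=None): opening from 0.0 (shut) to 1.0 (fully open); newtons is the grip in N (None keeps the last); returns when the fingers have stopped.
- bot.hold(seconds).
- bot.inverse_kinematics(position, orientation): joint angles nearest the present ones, or None.
- bot.read_camera(name): name is "scene" or "top"; returns a dict with "pixels" (480x640x3 uint8, blue, green, red), "fx", "fy", "cx", "cy" (pixels), "k1" (the pictures are not rectified: a ray, as slopes to the right and down, at radius r is drawn at 1 + k1 r^2 times it, then the intrinsics apply), "R" (3x3) and "t" (3): a world point X has camera coordinates R X + t. Camera axes: x right, y down, z forward; pixel columns grow to the right and rows downward; lengths in m; the calibration is good to about 2 mm. A picture is of the moment at which its call begins. There is no depth.
A pose or a line that the arm cannot do raises bot.MotionError and nothing moves.
- bot.job_done(): hands the job in, once; it reports no verdict.
Readings, each from a call of its own:
- bot.current_clock(): time.
- bot.current_joints(): joint angles.
- bot.current_joint_vel(): joint speeds.
- bot.current_effort(): joint torques, N m.
- bot.current_ee_pos(): TCP position.
- bot.current_tool_rot(): TCP orientation.
- bot.current_contact_force(): force on the tool from outside, world axes, zero at the start.
- bot.current_ft_torque(): the same for the moment, N m.
- bot.current_opening(): opening from 0.0 (shut) to 1.0 (fully open).
Only numpy, scipy, OpenCV 4.12 (cv2) and the standard library are available. Lean on these libraries where they do the work, as an engineer would, in place of code of your own. Each camera call takes 0.05 s, during which the arm holds its last target.

## Working session

There is one attempt and no reset: what is moved stays moved. The work goes in short steps, each a Python script; the robot and the scene stay as the last script left them, time stands still between calls to the robot, and variables do not carry over. Pictures are saved under pics/ and viewed, and the job is handed in when it is done.

```bash
mkdir -p pics; ls; python3 - <<'E'
from workcell import bot
import cv2
for n in("scene","top"):
    c=bot.read_camera(n); cv2.imwrite(f"pics/{n}0.png",c["pixels"]); print(n,c["fx"],c["fy"],c["cx"],c["cy"],c["k1"],c["R"],c["t"])
print(bot.current_clock(),bot.current_tool_rot(),bot.current_opening())
E
```

```text
pics
scene 529.3753480735247 529.3753480735247 318.7911541738131 239.83137398558102 0.015101026879200754 [[ 0.53864966 -0.84230351 -0.019528  ]
 [-0.44625724 -0.26556677 -0.85459275]
 [ 0.71464048  0.46904061 -0.51893148]] [-0.35159035  0.34568213  0.59126739]
top 548.5314890330208 548.5314890330208 320.91161970749897 243.7272960449378 -0.17353213873631443 [[-6.59442784e-04 -9.99629179e-01 -2.72225769e-02]
 [-9.94653425e-01  3.46687643e-03 -1.03211163e-01]
 [ 1.03267267e-01  2.70089675e-02 -9.94286874e-01]] [0.00485118 0.6400277  1.09212671]
0.1 [ 2.65622081e+00  1.67649044e+00 -2.42384126e-03] 0.9984002227448193
```

View pics/scene0.png

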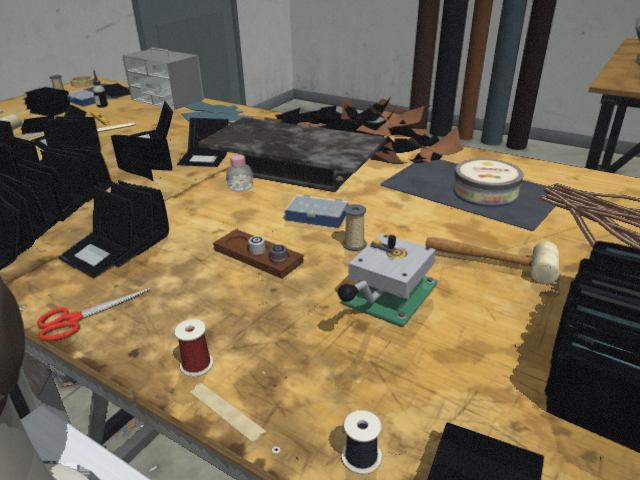

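View pics/top0.png

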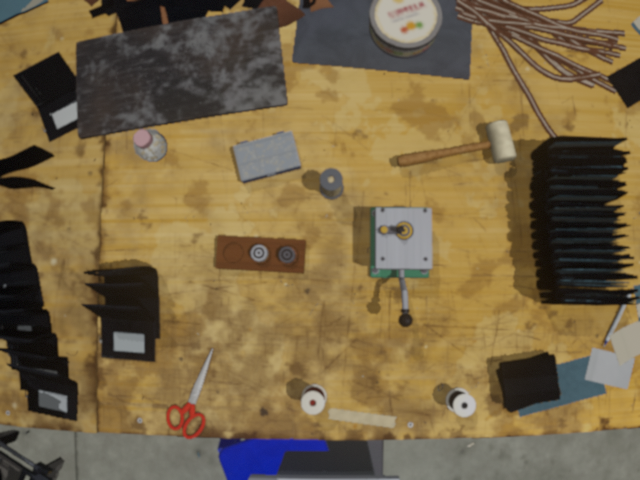

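Top view: the block is at about (401,240) px with its lever ball at (405,319), and the stand is at (261,254) with its free pocket on the left at (233,252). I'll enlarge both areas for exact pixels.

```bash
cat > h.py <<'E'
import numpy as np, cv2
from workcell import bot
def K(c): return np.array([[c["fx"],0,c["cx"]],[0,c["fy"],c["cy"]],[0,0,1.]])
def ray(c,uv):
    # ideal slopes s; drawn = s*(1+k1 r^2)
    uv=np.array(uv,float).reshape(-1,1,2)
    s=cv2.undistortPointsIter(uv,K(c),np.array([c["k1"],0,0,0.]),None,None,(3,100,1e-12)).reshape(-1,2)
    R=np.array(c["R"]);t=np.array(c["t"])
    return -R.T@t, np.c_[s,np.ones(len(s))]@R
def onz(c,uv,z):
    o,d=ray(c,uv); return o+d*((z-o[2])/d[:,2])[:,None]
def proj(c,X):
    p,_=cv2.projectPoints(np.array(X,float).reshape(-1,1,3),cv2.Rodrigues(np.array(c["R"]))[0],np.array(c["t"]),K(c),np.array([c["k1"],0,0,0.])); return p.reshape(-1,2)
def crop(c,x0,y0,w,h,f,name):
    cv2.imwrite(name,cv2.resize(c["pixels"][y0:y0+h,x0:x0+w],None,fx=f,fy=f,interpolation=cv2.INTER_CUBIC))
E
python3 - <<'E'
from h import *
c=bot.read_camera("top")
crop(c,360,195,90,140,4,"pics/t1.png"); crop(c,200,220,120,60,6,"pics/t2.png")
c=bot.read_camera("scene"); crop(c,320,195,130,140,4,"pics/s1.png"); crop(c,205,220,110,60,6,"pics/s2.png")
E
```

```text
(no output)
```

View pics/t1.png

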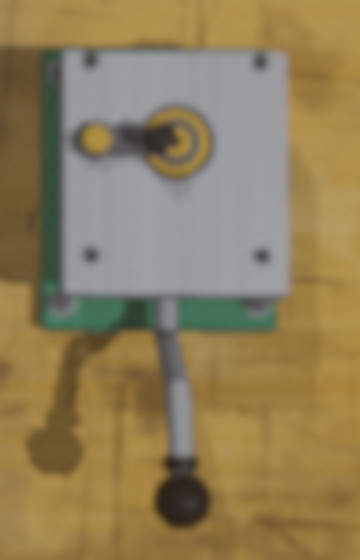

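View pics/t2.png

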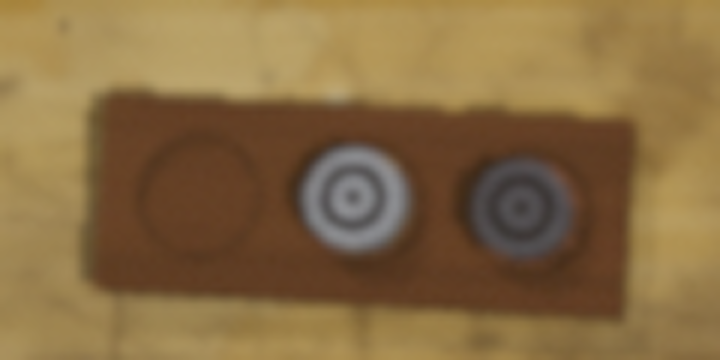

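View pics/s1.png

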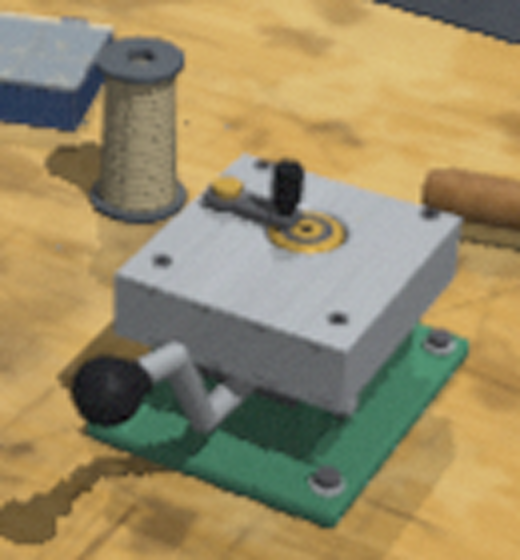

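View pics/s2.png

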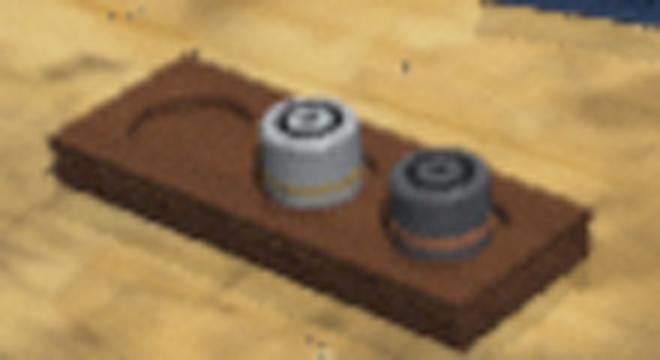

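The enlarged views show the plate corners near crop px (62,50), (286,50), (290,296) and (62,296). The brass ring is at (178,142), the keeper screw at (95,140) and the ball at (182,500). In the stand crop the free pocket is at (199,195), with dies at (353,197) and (520,208).

```bash
cat > m.py <<'E'
from h import *
c=bot.read_camera("top")
def T1(u,v): return ((u+.5)/4-.5+360,(v+.5)/4-.5+195)
def T2(u,v): return ((u+.5)/6-.5+200,(v+.5)/6-.5+220)
s=bot.read_camera("scene")
def S1(u,v): return ((u+.5)/4-.5+320,(v+.5)/4-.5+195)
def S2(u,v): return ((u+.5)/6-.5+205,(v+.5)/6-.5+220)
np.set_printoptions(precision=4,suppress=True)
print("corners",onz(c,[T1(62,50),T1(287,50),T1(290,296),T1(62,296)],.084))
print("sc corners",onz(s,[S1(245,154),S1(462,220),S1(348,350),S1(116,276)],.084))
print("ring",onz(c,[T1(178,142)],.084),onz(s,[S1(307,232)],.084))
print("screw",onz(c,[T1(95,139)],.094),onz(s,[S1(227,187)],.094))
print("ball",onz(c,[T1(182,500)],.108),onz(s,[S1(108,390)],.108))
print("knobtop",onz(c,[T1(165,132)],.1145),onz(s,[S1(288,167)],.1145))
print("pocket",onz(c,[T2(199,195)],.02))
print("dies",onz(c,[T2(355,197),T2(520,208)],.04),onz(s,[S2(310,119),S2(440,170)],.04))
print("stand c",onz(c,[T2(105,92),T2(634,120),T2(622,320),T2(90,285)],.02))
print("stand s",onz(s,[S2(190,57),S2(592,213),S2(462,303),S2(50,143)],.02))
# stand masks
for n,cam,box in (("top",c,(200,220,320,285)),("scene",s,(205,222,310,280))):
    x0,y0,x1,y1=box; h=cv2.cvtColor(cam["pixels"],cv2.COLOR_BGR2HSV)[y0:y1,x0:x1]
E
python3 m.py
```

```text
corners [[ 0.7069 -0.1048  0.084 ]
 [ 0.7067 -0.2163  0.084 ]
 [ 0.5851 -0.2151  0.084 ]
 [ 0.5856 -0.1035  0.084 ]]
sc corners [[ 0.7061 -0.1073  0.084 ]
 [ 0.7035 -0.2168  0.084 ]
 [ 0.5866 -0.2148  0.084 ]
 [ 0.5849 -0.1066  0.084 ]]
ring [[ 0.661  -0.1613  0.084 ]] [[ 0.6591 -0.1619  0.084 ]]
screw [[ 0.6613 -0.1196  0.094 ]] [[ 0.6603 -0.121   0.094 ]]
ball [[ 0.4872 -0.1579  0.108 ]] [[ 0.4847 -0.1603  0.108 ]]
knobtop [[ 0.6619 -0.1513  0.1145]] [[ 0.6588 -0.1509  0.1145]]
pocket [[0.6245 0.1883 0.02  ]]
dies [[0.6219 0.1306 0.04  ]
 [0.618  0.0741 0.04  ]] [[0.6222 0.1305 0.04  ]
 [0.6186 0.0732 0.04  ]]
stand c [[0.6608 0.2224 0.02  ]
 [0.6502 0.0365 0.02  ]
 [0.5809 0.0405 0.02  ]
 [0.5931 0.2264 0.02  ]]
stand s [[0.6594 0.2174 0.02  ]
 [0.648  0.0335 0.02  ]
 [0.5827 0.0395 0.02  ]
 [0.5883 0.2205 0.02  ]]
```

```bash
cat >> h.py <<'E'
from scipy.spatial.transform import Rotation as Ro
YAW=-0.011; O=np.array([0.6407,-0.1608])
def B(x,y,z):
    c,s=np.cos(YAW),np.sin(YAW); return [O[0]+c*x-s*y,O[1]+s*x+c*y,z]
def rv(psi): return (Ro.from_euler('z',psi+YAW)*Ro.from_euler('x',np.pi)).as_rotvec()
def st(m=""): print(m,"t=%.2f"%bot.current_clock(),np.round(bot.current_ee_pos(),4),"F",np.round(bot.current_contact_force(),1),"op %.3f"%bot.current_opening())
def knob(q,z): return B(.020+.030*np.sin(q),.040-.030*np.cos(q),z)
def ball(q,dz=0):
    a0=np.arctan2(.108-.034,.128); a=a0-q; return B(-.025-.148*np.cos(a),0,.034+.148*np.sin(a)+dz)
E
python3 - <<'E'
from h import *
print(ball(0),ball(.45))
bot.set_gripper(.30,10)
bot.goto(knob(0,.17),rv(0)); st("above")
bot.line_to(knob(0,.0945),max_speed=.08); st("down")
c=bot.read_camera("scene"); crop(c,320,165,130,140,4,"pics/s3.png")
E
```

```text
[np.float64(0.4875805091913723), np.float64(-0.15911561766380283), np.float64(0.10807443648720262)] [np.float64(0.4681174487679336), np.float64(-0.1589015153636159), np.float64(0.04496851933759962)]
above t=4.11 [ 0.661  -0.15    0.1702] F [-0.2  0.3 -0.5] op 0.297
down t=5.20 [ 0.6614 -0.1513  0.0954] F [0.9 0.1 0.7] op 0.301
```

View pics/s3.png

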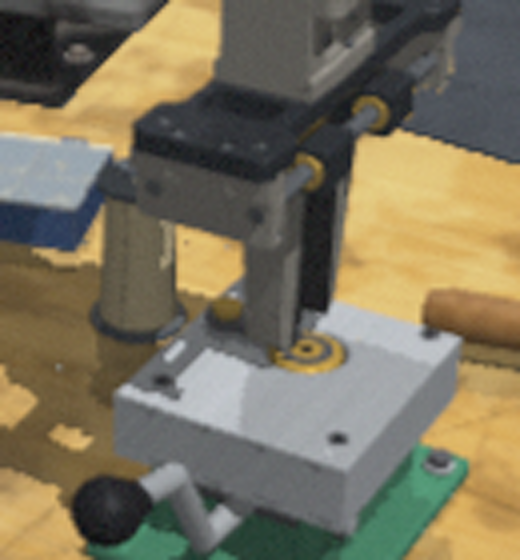

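The fingers straddle the knob, which is hidden between them above the keeper at crop (275,345), with no contact force. I'll swing it now.

```bash
python3 - <<'E'
from h import *
for q in np.linspace(.25,2.0,8):
    bot.line_to(knob(q,.0945),rv(q),max_speed=.05); st("q%.2f"%q)
bot.line_to(knob(1.9,.0945),rv(1.9),max_speed=.05)
bot.line_to(knob(1.9,.18),max_speed=.15); st("up")
bot.goto(ball(0,.08),rv(np.pi/2)); st()
c=bot.read_camera("scene"); crop(c,320,165,130,140,4,"pics/s4.png")
c=bot.read_camera("top"); crop(c,360,185,100,140,4,"pics/t4.png")
E
```

```text
q0.25 t=5.65 [ 0.6686 -0.1503  0.095 ] F [-0.8 -0.  -0.5] op 0.301
q0.50 t=6.05 [ 0.6753 -0.1477  0.0947] F [-0.8 -0.   0.4] op 0.302
q0.75 t=6.45 [ 0.6814 -0.1434  0.0946] F [-1.3 -0.8  1.8] op 0.297
q1.00 t=6.85 [ 0.6862 -0.1377  0.0946] F [-0.1 -1.4  0.5] op 0.303
q1.25 t=7.25 [ 0.6896 -0.1309  0.0946] F [ 0.2 -1.4  0.4] op 0.301
q1.50 t=7.65 [ 0.6911 -0.1235  0.0946] F [ 0.9 -1.2 -0. ] op 0.301
q1.75 t=8.05 [ 0.6907 -0.116   0.0946] F [ 0.7 -1.  -0.2] op 0.301
q2.00 t=8.45 [ 0.6885 -0.1087  0.0945] F [ 0.8 -0.5  0.1] op 0.298
up t=9.42 [ 0.689  -0.1114  0.1789] F [-0.4  0.9 -0.3] op 0.298
 t=10.26 [ 0.4881 -0.1591  0.1879] F [-0.3 -0.4  0.2] op 0.298
```

View pics/s4.png

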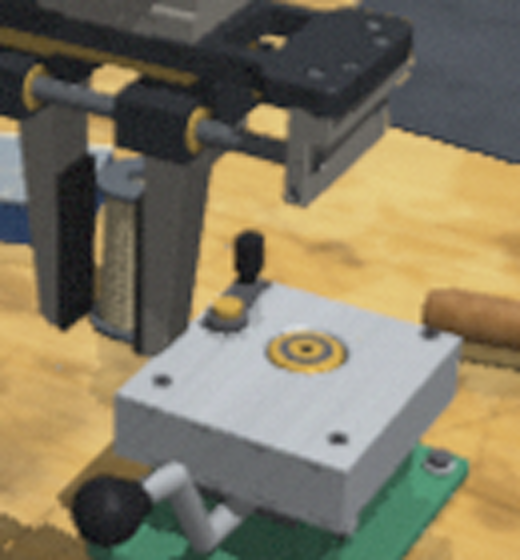

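View pics/t4.png

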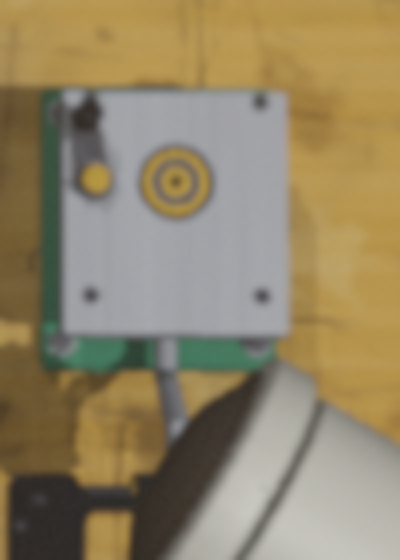

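The keeper is open at about 1.75 rad: knob at top-crop (90,108), screw at (95,180), and the die is uncovered. Next I grip the ball and press the lever down.

```bash
python3 - <<'E'
from h import *
bot.set_gripper(.5,25)
bot.line_to(ball(0,-.017),max_speed=.12); st("at ball")
bot.set_gripper(.0,30); st("grip")
for q in np.linspace(.075,.45,6):
    bot.line_to(ball(q,-.017),max_speed=.05); st("q%.2f"%q)
bot.line_to(ball(.475,-.017),max_speed=.03); bot.hold(.2); st("over")
bot.line_to(ball(.45,-.017),max_speed=.03)
bot.set_gripper(.5); st("open")
c=bot.read_camera("scene"); crop(c,320,165,130,140,4,"pics/s5.png")
E
```

```text
at ball t=11.78 [ 0.4882 -0.1595  0.0919] F [ 0.3  0.1 -0.4] op 0.499
grip t=12.21 [ 0.4879 -0.1576  0.0915] F [1.  5.5 3.3] op 0.288
q0.07 t=12.58 [ 0.4826 -0.1576  0.081 ] F [ 2.7  4.5 -2.4] op 0.290
q0.15 t=12.96 [ 0.4784 -0.1575  0.0708] F [ 3.1  5.1 -3.4] op 0.285
q0.22 t=13.33 [ 0.4749 -0.1575  0.0603] F [ 3.4  5.7 -4.1] op 0.284
q0.30 t=13.71 [ 0.4722 -0.1575  0.0496] F [ 4.9  4.9 -4.2] op 0.283
q0.38 t=14.08 [ 0.4702 -0.1575  0.0388] F [ 6.   5.1 -4. ] op 0.286
q0.45 t=14.46 [ 0.4693 -0.1575  0.0295] F [ 0.2  8.5 10. ] op 0.286
over t=14.93 [ 0.4698 -0.1575  0.0277] F [-5.3 12.5 25. ] op 0.287
open t=15.68 [ 0.468  -0.159   0.0279] F [-0.2  0.  -0.3] op 0.502
```

View pics/s5.png

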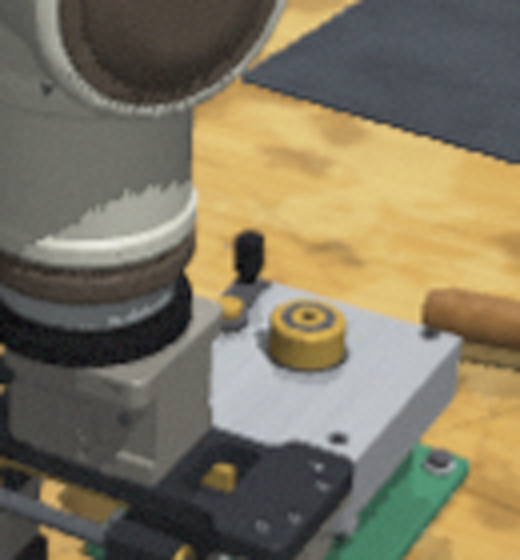

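The die stands raised at scene crop (308,335). I'll back off and measure it and the lever.

```bash
python3 - <<'E'
from h import *
bot.line_to(ball(.45,.13),max_speed=.2)
bot.goto(B(-.10,-.12,.22),rv(0)); st()
c=bot.read_camera("top"); crop(c,350,175,110,150,4,"pics/t6.png")
s=bot.read_camera("scene"); crop(s,320,165,130,140,4,"pics/s6.png")
def cen(cam,x0,y0,x1,y1):
    im=cam["pixels"][y0:y1,x0:x1]; h=cv2.cvtColor(im,cv2.COLOR_BGR2HSV)
    m=cv2.inRange(h,(15,110,60),(35,255,255)); n,l,sx,ce=cv2.connectedComponentsWithStats(m)
    for i in range(1,n):
        if sx[i,4]>15: print(sx[i]+[x0,y0,0,0,0],ce[i]+[x0,y0])
cen(c,376,205,430,260); cen(s,370,230,430,270)
E
```

```text
t=17.93 [ 0.539  -0.2792  0.2191] F [ 0.3  0.1 -0.3] op 0.503
[376 205  54   2  81] [405.79012346 205.33333333]
[396 222  17  17 119] [403.62184874 230.42016807]
[380 226   8   7  44] [383.59090909 229.20454545]
[401 225   8   8  42] [404.5952381  228.61904762]
[370 230  11  15 115] [374.35652174 236.30434783]
[384 230  46  17 429] [409.87878788 235.33566434]
[388 242  18  15 179] [396.31843575 250.51955307]
[393 242   8   4  25] [396.48 243.48]
```

View pics/t6.png

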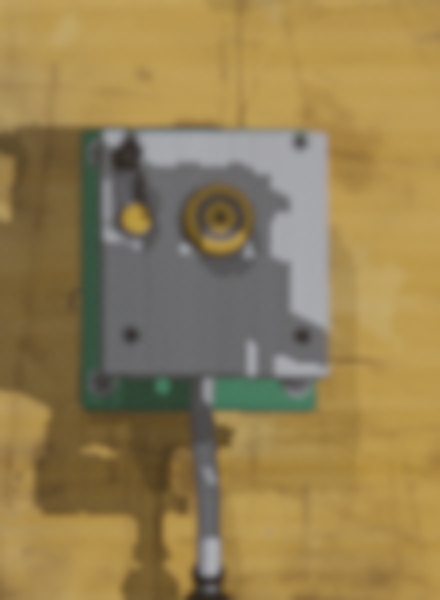

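View pics/s6.png

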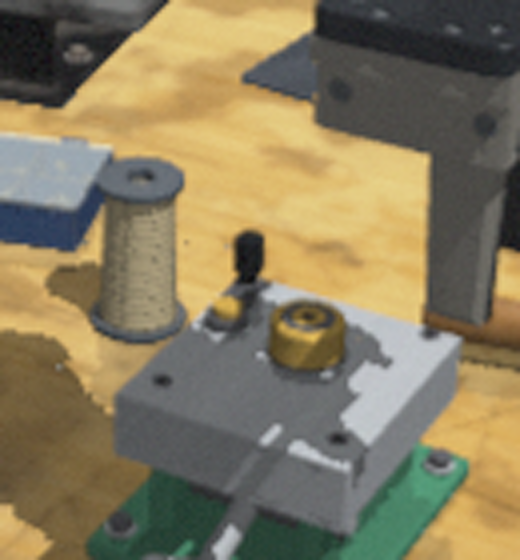

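```bash
python3 - <<'E'
from h import *
c=bot.read_camera("top"); s=bot.read_camera("scene")
print(onz(c,[(404.6,228.8)],.101),onz(s,[((308.5)/4-.5+320,(316.5)/4-.5+165)],.101),"bore est",B(.02,0,.084))
p=B(.02,0,.0)
bot.set_gripper(.62,30)
bot.goto(p[:2]+[.16],rv(0))
bot.line_to(p[:2]+[.0865],max_speed=.08); bot.hold(.15); st("around die")
bot.set_gripper(0,30); st("gripped")
s=bot.read_camera("scene"); crop(s,320,145,130,150,4,"pics/s7.png")
E
```

```text
[[ 0.66143438 -0.1601372   0.101     ]] [[ 0.66148178 -0.16015349  0.101     ]] bore est [np.float64(0.6606987900122008), np.float64(-0.16101999556336016), 0.084]
around die t=20.47 [ 0.6612 -0.1612  0.0873] F [ 0.7 -0.2 -0.6] op 0.619
gripped t=20.96 [ 0.6608 -0.161   0.0866] F [-0.8 -0.3  0.5] op 0.359
```

View pics/s7.png

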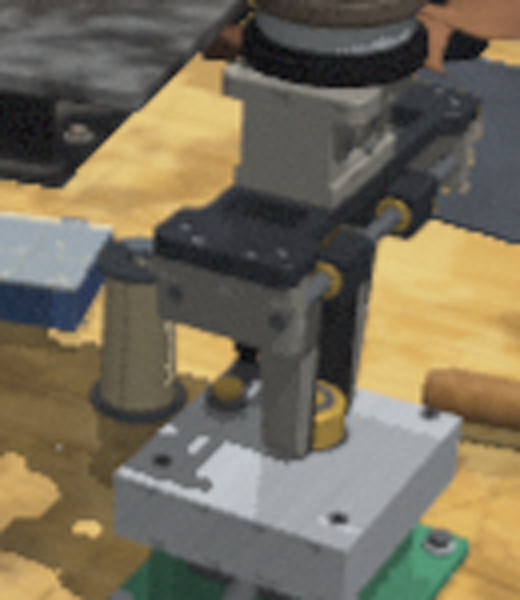

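Gripped: the opening is 33 mm and the die sits between the fingers at crop (325,415). Next I lift it, carry it over and look before lowering.

```bash
python3 - <<'E'
from h import *
p=B(.02,0,0)[:2]
bot.line_to(p+[.17],max_speed=.08); st("lift")
bot.line_to([.6245,.1884,.17],rv(-.05),max_speed=.15)
bot.line_to([.6245,.1884,.060],max_speed=.1); bot.hold(.3); st("pre")
c=bot.read_camera("top"); crop(c,180,190,150,110,5,"pics/t8.png")
s=bot.read_camera("scene"); crop(s,190,150,140,130,4,"pics/s8.png")
E
```

```text
lift t=22.20 [ 0.6602 -0.1608  0.1691] F [-0.2 -0.8 -2.4] op 0.360
pre t=26.24 [0.6247 0.1884 0.0604] F [-0.4 -0.3 -1.6] op 0.357
```

View pics/s8.png

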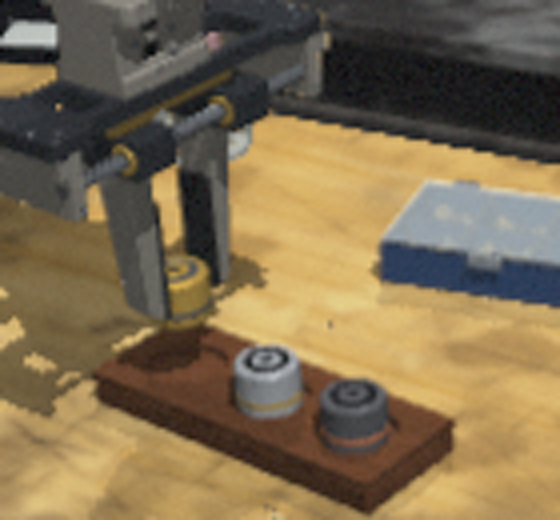

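View pics/t8.png

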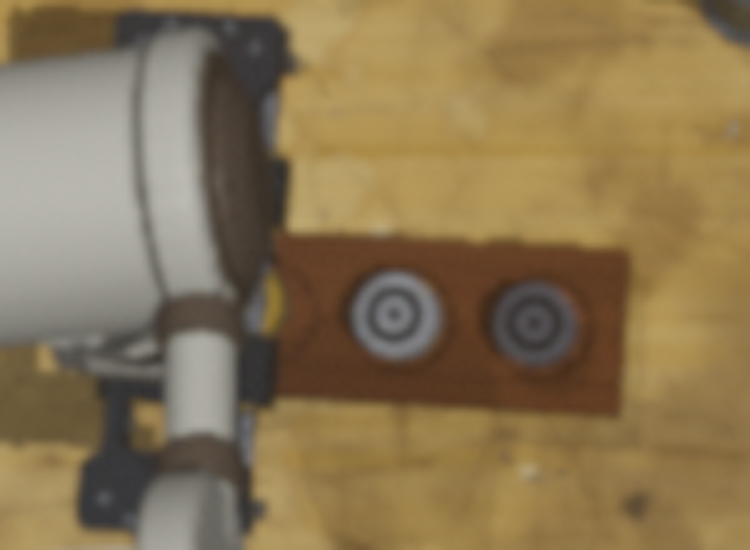

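The die is upright above the pocket, with its top centre at scene crop (183,268). I'll check that offset, then lower in force-watched steps.

```bash
python3 - <<'E'
from h import *
s=bot.read_camera("scene")
print(onz(s,[((183.5)/4-.5+190,(268.5)/4-.5+150)],.0748))
for z in (.040,.032,.0285,.0265,.0255,.0248,.0242):
    bot.line_to([.6245,.1884,z],max_speed=.04); bot.hold(.1); st("z%.4f"%z)
    if bot.current_contact_force()[2]>3: print("contact");break
s=bot.read_camera("scene"); crop(s,190,150,140,130,4,"pics/s9.png")
E
```

```text
[[0.62769527 0.18574344 0.0748    ]]
z0.0400 t=27.14 [0.6248 0.1884 0.0404] F [-0.1  0.  -1.5] op 0.355
z0.0320 t=27.59 [0.6245 0.1884 0.032 ] F [ 0.2 -0.3 -1.6] op 0.355
z0.0285 t=27.94 [0.6245 0.1884 0.0285] F [ 0.1 -0.6 -1.7] op 0.358
z0.0265 t=28.29 [0.6245 0.1884 0.0265] F [-0.7  0.4 -1.6] op 0.359
z0.0255 t=28.64 [0.6248 0.1885 0.0258] F [0.  0.4 0.3] op 0.355
z0.0248 t=28.99 [0.6248 0.1885 0.0257] F [-1.4 -1.2  5.8] op 0.355
contact
```

View pics/s9.png

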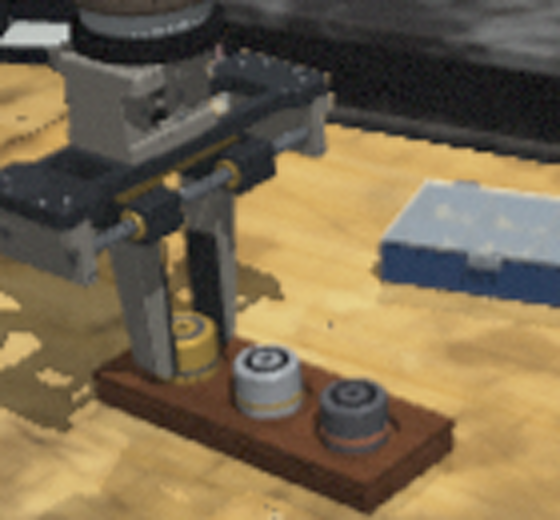

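Contact came at TCP z 0.0257, where floor seating predicts about 0.0256 and the rim would give 0.031. So it's seated, and I can release.

```bash
python3 - <<'E'
from h import *
bot.line_to([.6246,.1885,.0257],max_speed=.03)
bot.set_gripper(.55,20); st("open")
bot.line_to([.6246,.1885,.16],max_speed=.12)
bot.goto(ball(.45,.12),rv(np.pi/2)); st("over ball")
c=bot.read_camera("top"); crop(c,180,190,150,110,5,"pics/t10.png")
s=bot.read_camera("scene"); crop(s,200,160,200,150,4,"pics/s10.png")
E
```

```text
open t=29.74 [0.6245 0.1885 0.0256] F [ 0.   0.2 -0.5] op 0.549
over ball t=32.99 [ 0.4683 -0.1587  0.165 ] F [ 0.5 -0.5 -0.1] op 0.549
```

View pics/t10.png

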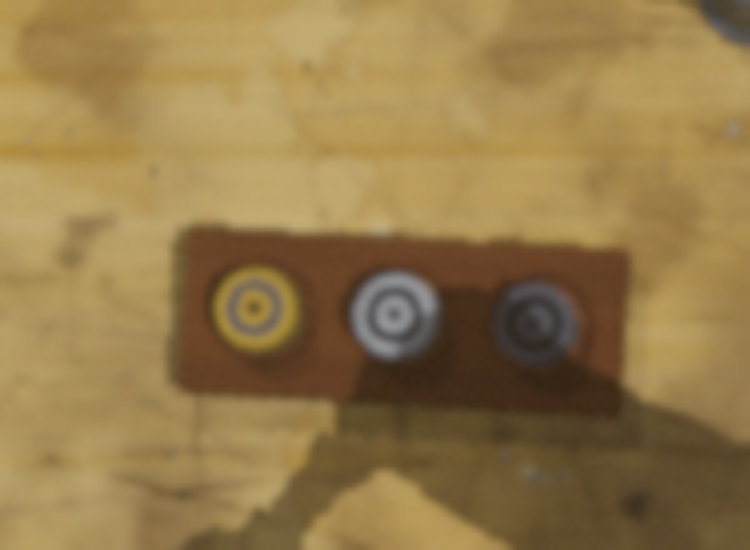

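View pics/s10.png

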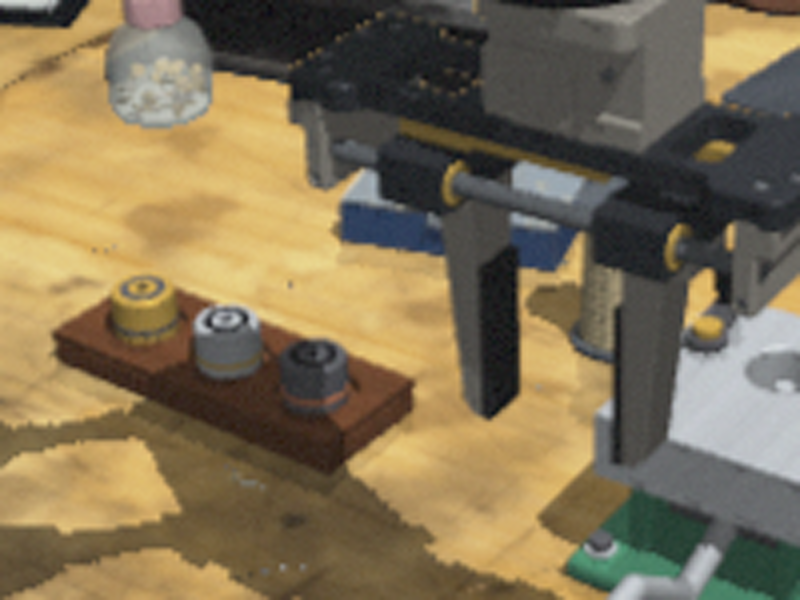

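The brass die is seated upright in the free pocket (top crop (256,308)), and the other two have not moved. Now I lift the lever.

```bash
python3 - <<'E'
from h import *
def b(q,dz): p=ball(q,dz); p[1]+=.0015; return p
bot.line_to(b(.45,-.018),max_speed=.12); st("at ball")
bot.set_gripper(0,35); st("grip")
for q in np.linspace(.375,0,6):
    bot.line_to(b(q,-.018),max_speed=.05); st("q%.2f"%q)
for q in (-.015,-.03):
    bot.line_to(b(q,-.018),max_speed=.03); bot.hold(.1); st("q%.3f"%q)
bot.hold(.2)
bot.line_to(b(0,-.018),max_speed=.03); st()
bot.set_gripper(.5); st("open")
bot.line_to(b(0,.09),max_speed=.12)
bot.goto([.35,.1,.25],rv(np.pi/2)); st("away")
c=bot.read_camera("top"); crop(c,200,170,260,180,3,"pics/t11.png")
s=bot.read_camera("scene"); crop(s,200,180,250,150,3,"pics/s11.png")
E
```

```text
at ball t=34.39 [ 0.4688 -0.1578  0.0277] F [-0.2  0.5  0.7] op 0.548
grip t=34.89 [ 0.4683 -0.1573  0.0273] F [-0.4  1.5  2.5] op 0.285
q0.38 t=35.27 [ 0.4697 -0.1574  0.0386] F [1.  1.6 1.9] op 0.286
q0.30 t=35.64 [ 0.4715 -0.1574  0.0493] F [0.7 1.7 1.9] op 0.288
q0.23 t=36.02 [ 0.4742 -0.1574  0.0602] F [-0.5  2.   1.9] op 0.283
q0.15 t=36.39 [ 0.4779 -0.1574  0.0707] F [-1.8  1.8  4. ] op 0.285
q0.08 t=36.77 [ 0.4825 -0.1575  0.0809] F [-4.5  1.4  3.1] op 0.282
q0.00 t=37.14 [ 0.4878 -0.1576  0.0907] F [-4.7  2.4  2.9] op 0.281
q-0.015 t=37.49 [ 0.4878 -0.1575  0.0909] F [ -3.7  -2.5 -11.7] op 0.286
q-0.030 t=37.84 [ 0.4878 -0.1574  0.0913] F [ -3.2  -5.7 -19.8] op 0.285
 t=38.34 [ 0.4878 -0.1575  0.0908] F [-5.   0.6 -3.1] op 0.283
open t=38.82 [ 0.4882 -0.1578  0.0906] F [ 0.7 -0.1  0.1] op 0.499
away t=41.01 [0.3504 0.0995 0.2498] F [-0.  -0.   0.2] op 0.502
```

View pics/t11.png

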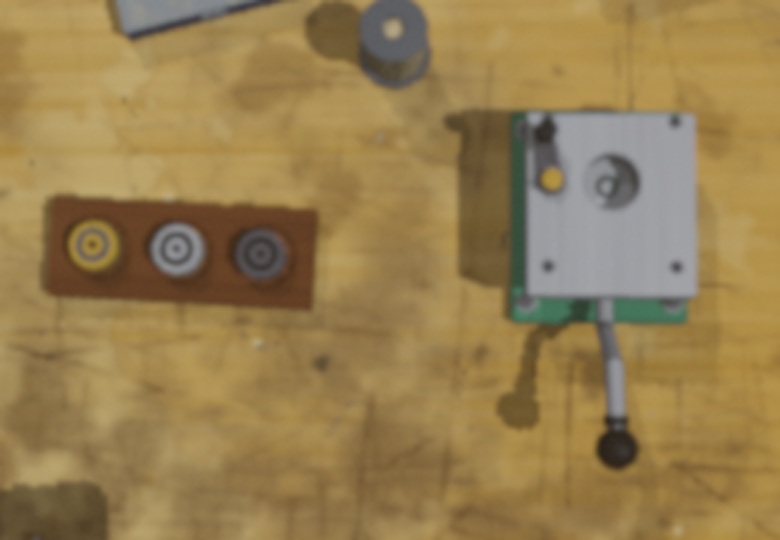

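View pics/s11.png

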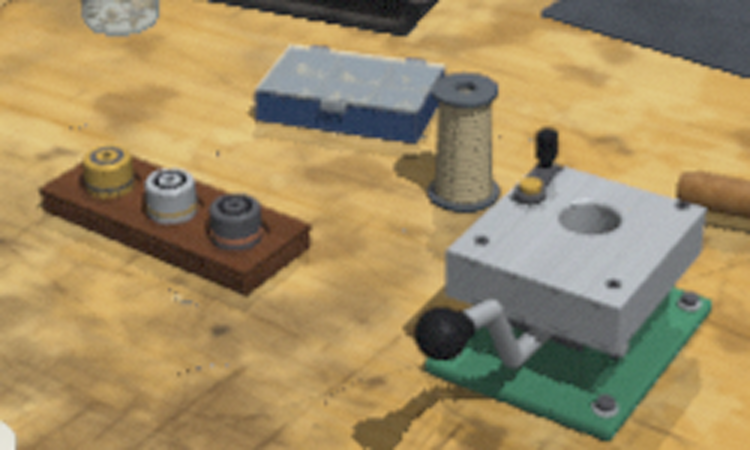

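The bore is empty, the keeper is open and the lever looks up (ball at scene crop (444,333)). I'll compare the ball and the bystanders numerically with the first pictures.

```bash
python3 - <<'E'
from h import *
s=bot.read_camera("scene");c=bot.read_camera("top")
for n,new,boxes in(("scene",s["pixels"],[("ball",330,278,360,308)]),("top",c["pixels"],[("ball",395,308,416,330)])):
    old=cv2.imread(f"pics/{n}0.png")
    for lab,x0,y0,x1,y1 in boxes:
        for im in(old,new):
            m=(im[y0:y1,x0:x1].max(2)<70).astype(np.uint8); k,l,st_,ce=cv2.connectedComponentsWithStats(m); i=1+st_[1:,4].argmax(); print(n,lab,st_[i,4],ce[i]+[x0,y0])
    B_={"scene":[("spool",342,200,370,252),("dies",245,232,292,266)],"top":[("spool",316,165,348,202),("dies",248,240,300,268)]}[n]
    for lab,x0,y0,x1,y1 in B_:
        g=lambda a:cv2.cvtColor(a[y0:y1,x0:x1],cv2.COLOR_BGR2GRAY).astype(np.float64)
        print(n,lab,cv2.phaseCorrelate(g(old),g(new),cv2.createHanningWindow((x1-x0,y1-y0),cv2.CV_64F)))
E
```

```text
scene ball 287 [347.56794425 292.22648084]
scene ball 282 [347.96808511 290.75177305]
scene spool ((0.026605034051486953, -0.04926374966383307), 0.9896362931835339)
scene dies ((-0.10203205802567794, -0.0367131816882349), 0.9721389976679518)
top ball 138 [405.02173913 318.44927536]
top ball 134 [405.1119403  318.17910448]
top spool ((-0.17752647706429414, 0.05609407746652195), 0.9355698384922493)
top dies ((-0.010884071608963097, -0.13282058327373214), 1.0078751944748825)
```

```bash
python3 - <<'E'
from h import *
bot.job_done(); st()
E
```

```text
the job is handed in; nothing more can be done
the job is handed in; nothing more can be done
```

The job is done and handed in at about 41 s of the 72 s allowed. I did the steps in the order asked, and the arm ended parked clear of everything.

- **Keeper:** I swung it open to about 1.75 rad, past the 1.4 rad that counts as well clear. It was still open in the last pictures.
- **Lever down:** I pressed it to its stop, where the wrist read 25 N, and the camera showed the die standing raised.
- **Die:** I gripped it and lowered it upright into the free pocket. Contact came at TCP z 25.7 mm, where seating on the pocket floor predicts about 25.6 mm, and only then did I let go. Both cameras show it upright in the pocket.
- **Lever up:** I lifted it to its upper stop, where the wrist read about 20 N. The bore is empty.
- **Bystanders:** The spool and the two other dies shifted less than 0.2 px against the first pictures, so they did not move.

**Small disagreements:**
- The ball ended about 1.5 px higher in the scene camera than at the start. I take that to mean the lever began slightly below its stop.
- One rough hand-picked check put the held die about 4 mm from where the gripper reported it. The seating height and the final pictures did not bear that out.

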